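# Swap three parts onto their right circuit boards

## Task

Three heavy parts were set out on the wrong circuit boards. Swap them round so that each stands upright in the middle of the board that has its own shape, squarely within the white printed outline: the round capacitor on the round board, the square transformer on the square board and the oblong heatsink lengthwise on the long board; the empty black mat is there for parking a part on the way. Set the parts down without dropping or tipping them, and do not knock the bottle, the solder spool or the yellow meter aside.

Things in the scene. Friction and masses are not known exactly. Their poses are not given: they have to be found in the camera images.
- capacitor: Large upright can capacitor: black round cylinder with an aluminium top, 40 mm diameter, 60 mm tall, about 0.12 kg, loose. Origin: centre of its underside, z up. Stands on the square board at the start.
- transformer: Square block transformer: dark steel core with copper winding showing on two sides and a paper label on top, 48 x 48 mm, 42 mm tall, about 0.3 kg, loose; grip it across any two opposite upright faces. Origin: centre of its underside, x and y square to its faces, z up. Stands on the long board at the start.
- heatsink: Bare aluminium finned heatsink, fins upwards: 80 mm long (its x), 36 mm wide (its y), 35 mm tall, about 0.15 kg, loose; rigid, grip it across the 36 mm width. Origin: centre of its underside, z up. Stands on the round board at the start.
- round_board: Round green circuit board, 120 mm diameter, fixed on short feet, its top 12 mm above the bench; a white printed circle 56 mm across at its middle; soldered parts up to 6 mm high near the rim, beyond 42 mm from the middle. Underside on the bench at z = 0; origin on the bench plane (z = 0) under the middle of the board, z up.
- square_board: Square green circuit board, 110 x 110 mm, fixed on short feet, its top 12 mm above the bench; a white printed square 56 mm wide at its middle, parallel to the edges; soldered parts up to 6 mm high near the rim, beyond 38 mm from the middle. x and y along its edges. Underside on the bench at z = 0; origin on the bench plane (z = 0) under the middle of the board, z up.
- long_board: Oblong green circuit board, 150 mm (its x) by 80 mm (its y), fixed on short feet, its top 12 mm above the bench; a white printed oblong 96 x 52 mm at its middle, lengthwise; soldered parts up to 6 mm high at both ends, beyond 56 mm from the middle. Underside on the bench at z = 0; origin on the bench plane (z = 0) under the middle of the board, z up.
- mat: Empty black rubber mat, 120 x 120 mm, 3 mm thick, fixed flat on the bench: the free spot. Origin: centre of its underside, on the bench; x and y along its edges.
- bottle: Bystander: small whitish bottle with a red cap, 36 mm diameter, 75 mm tall, standing loose. Origin: centre of its underside.
- spool: Bystander: grey solder spool with a pale label and dark hole on top, 52 mm diameter, 36 mm tall, standing loose on its flange. Origin: centre of its underside.
- meter: Bystander: yellow handheld meter lying flat, 150 mm (its x) by 75 mm by about 40 mm tall, loose. Origin: centre of its underside.
Mind the look-alikes: they are no part of the job. What is shaped like the long_board but red is not meant.

How it is judged:
By the outcome, as a careful person would: the job done as asked, in the order asked, and still so for the second after the job is handed in, with the robot touching nothing.
It also fails if it takes over 109 s, if anything falls off the work surface, if the arm or the gripper's body presses on something with over 40 N, if the wrist force passes 120 N, or if a joint passes its speed limit or range.

## Robot

A 7-joint arm with a two-finger parallel gripper is mounted at the origin on the work surface. World frame = base frame: x ahead of the robot, y to its left, z up, the work surface at z = 0. Lengths are in m, angles in rad, forces in N, time in s.
With the tool pointing down it reaches from about 0.425 to 0.925 m from the base axis. Payload 6.8 kg.
Tool frame: the origin (TCP) lies at the very end of the fingers, on their centre line; the grasp point (between the pads) lies 19 mm behind it; z points along the fingers, y is the line along which they close (so a half turn about z gives the same grasp; the last joint's range is limited). The gripper opens to 85 mm and grips with 20 to 120 N. Pads are 22 mm wide; open, the fingers measure 114 mm over their backs; the gripper's body (76 mm by 85 mm) begins 54 mm behind the grasp point. The pads swing forward as they close: fully open they stand 13 mm farther back than shut.
Start: joints at [-1.248, 0.477, 0.022, 1.555, -0.011, 1.109, -0.083], TCP at [0.282, 0.613, 0.231] pointing down, gripper open.
Joint ranges: [-2.96, 2.96], [-0.34, 2.1], [-1.41, 1.46], [0.24, 2.44], [-1.37, 4.51], [0.17, 1.92], [-2.96, 2.96]. Speed limits (rad/s): [2.39, 2.39, 3.14, 3.14, 3.14, 3.14, 3.14].

## Interface

Orientations are given as a unit quaternion [w, x, y, z].
In Python, from station import get_obs, read_camera, hand_in gives the robot as it stands.
- The arm moves only by the tool arm_command, never from a script. Its argument "commands" is one flat list of numbers, 7 for each row, row after row: the shift along the tool's x, y, z in m, then the turn, a rotation vector about the tool's x, y, z in degrees, then the opening, from 0 (shut) to 1 (fully open). In form: [tx, ty, tz, rx, ry, rz, fingers, tx, ty, tz, rx, ry, rz, fingers, ...]. A call has 1 to 8 rows; each row is the pose to reach, as a shift and turn from the pose commanded when the call began, along the tool's axes at that moment; what a row does not reach only later rows make up. A row lasts 1/10 s, in which the tool goes at most 50 mm and 8.59 degrees, less where a joint would pass 70% of its speed; a pose out of reach is approached as far as the arm can. A call with a gripper value outside its range is refused whole. The fingers move at their own pace and stop on an object; "force" is the grip in N (left out, the last holds). Time passes only in rows, so rows that repeat a pose let the fingers close. It gives the time, the measured TCP pose, the force, the opening and the grip force at its end, in the units of the state.
- get_obs(): the state, without advancing time (a new reading comes with each control period).
- read_camera(name): name is "scene" or "top" or "wrist"; returns a dict with "img" (384x512x3 uint8, red, green, blue), "camera_matrix" (3x3 intrinsics, pixels), "pose" (4x4, takes a point from camera to world coordinates). Camera axes: x right, y down, z forward; pixel columns grow to the right and rows downward; lengths in m; the calibration is good to about 2 mm. A picture is of the moment at which its call begins. There is no depth.
- hand_in(): hands the job in; it is judged then, once.
The state is a dict: "t": time; "q": joint angles; "joint_vel": joint speeds; "joint_torque": joint torques, N m; "eef_pos": TCP position; "tool_rot": TCP orientation; "contact_force": force on the tool from outside, world axes, zero at the start; "torque": the same for the moment, N m; "gripper_width": opening from 0.0 (shut) to 1.0 (fully open); "grasp_force": force on a finger pad.
Only numpy, scipy, OpenCV 4.12 (cv2) and the standard library are available. Lean on these libraries where they do the work, as an engineer would, in place of code of your own. Each camera call takes 0.05 s, during which the arm holds its last target. There are 200 camera calls.

## Working session

There is one attempt and no reset: what is moved stays moved. The work goes in short steps, Python scripts to look and compute and a tool call to move; the robot and the scene stay as the last step left them, time stands still between calls to the robot, and variables do not carry over. Pictures are saved under pics/ and viewed, at most 14 in all, crops included, and the job is handed in when it is done.

Besides the shell and the picture viewer there is one more tool, called after "Emit:" by a JSON object that holds its "fn" and its "kwargs", one argument or row to a line. arm_command: Moves the arm, as the interface text tells. Its arguments: {"type":"object","properties":{"commands":{"type":"array","items":{"type":"number"}},"force":{"type":"number"}},"required":["commands"]}

```bash
ls; mkdir -p pics; python3 - <<'E'
from station import *
import cv2,numpy as np
o=get_obs()
print({k:np.round(v,3).tolist() for k,v in o.items()})
for n in ["scene","top"]:
    c=read_camera(n); cv2.imwrite(f"pics/{n}0.png",cv2.resize(c["img"][:,:,::-1],(800,600),interpolation=cv2.INTER_CUBIC))
    print(n,np.round(c["camera_matrix"],1).tolist(),np.round(c["pose"],3).tolist())
E
```

```text
pics
{'t': 0.0, 'q': [-1.248, 0.478, 0.022, 1.556, -0.012, 1.109, -0.083], 'joint_vel': [-0.001, -0.001, -0.001, -0.001, 0.001, 0.002, -0.001], 'joint_torque': [0.0, -59.644, 1.607, -28.121, 0.012, 0.009, -0.0], 'eef_pos': [0.282, 0.613, 0.23], 'tool_rot': [-0.0, 0.214, 0.977, -0.001], 'contact_force': [-0.129, -0.5, -0.082], 'torque': [-0.028, 0.031, -0.054], 'grasp_force': 0.0, 'gripper_width': 1.0}
scene [[490.8, 0.0, 250.8], [0.0, 490.8, 185.0], [0.0, 0.0, 1.0]] [[0.38, 0.583, -0.718, 1.437], [0.925, -0.228, 0.305, -0.307], [0.014, -0.78, -0.626, 0.857], [0.0, 0.0, 0.0, 1.0]]
top [[369.9, 0.0, 255.7], [0.0, 369.9, 193.5], [0.0, 0.0, 1.0]] [[-0.021, -0.982, 0.188, 0.306], [-1.0, 0.018, -0.022, 0.101], [0.018, -0.189, -0.982, 1.234], [0.0, 0.0, 0.0, 1.0]]
```

View pics/scene0.png

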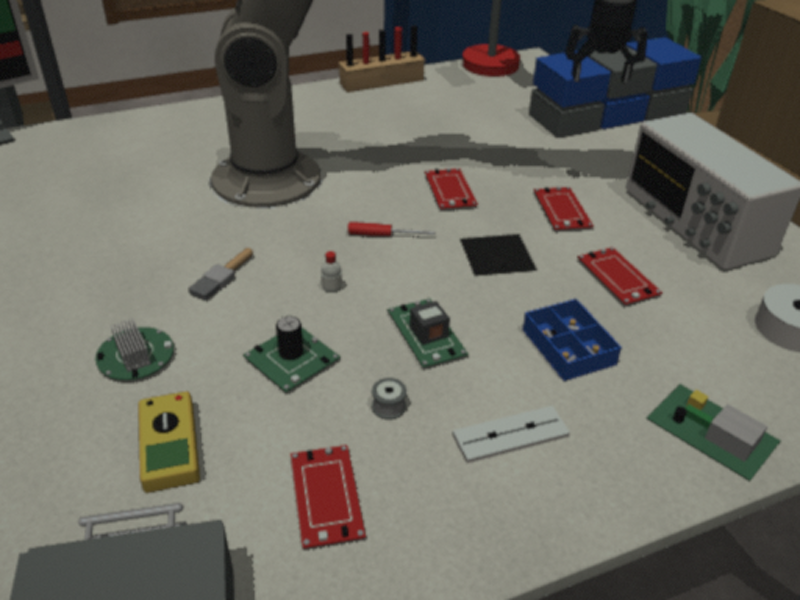

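View pics/top0.png

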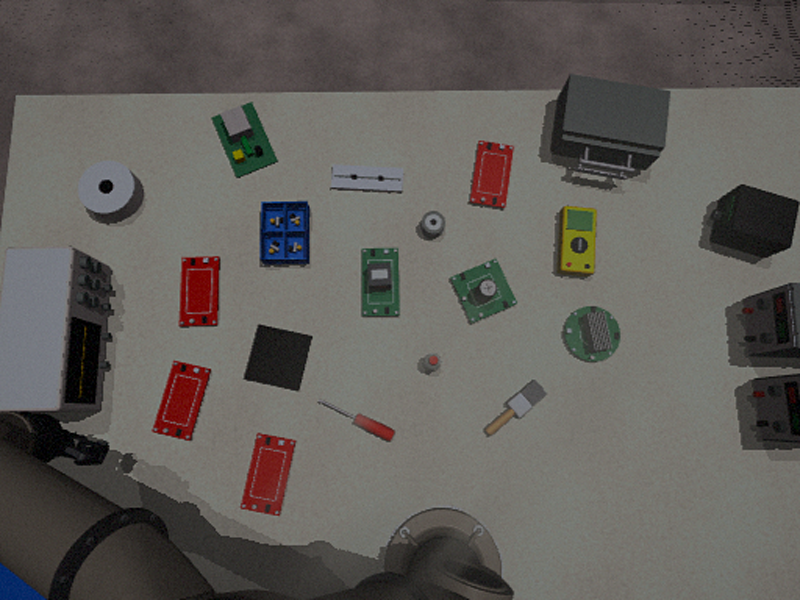

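```bash
cat > h.py <<'E'
import numpy as np,cv2
from station import *
from scipy.spatial.transform import Rotation as R
def snap(n,name,x0=0,y0=0,w=512,h=384,s=1.5625):
    c=read_camera(n); np.savez(f"pics/{name}.npz",K=c["camera_matrix"],P=c["pose"],v=[x0,y0,s],img=c["img"])
    cv2.imwrite(f"pics/{name}.png",cv2.resize(c["img"][y0:y0+h,x0:x0+w,::-1],None,fx=s,fy=s,interpolation=cv2.INTER_CUBIC))
def ray(name,u,v):  # u,v in the crop's pixels
    d=np.load(f"pics/{name}.npz"); x0,y0,s=d["v"]; P=d["P"]
    p=np.array([(u+.5)/s-.5+x0,(v+.5)/s-.5+y0,1])
    return P[:3,3],P[:3,:3]@np.linalg.solve(d["K"],p)
def onz(name,u,v,z):
    o,r=ray(name,u,v); return (o+r*(z-o[2])/r[2])
def tri(a,b):  # (name,u,v) twice -> point, miss distance
    (o1,r1),(o2,r2)=ray(*a),ray(*b)
    t=np.linalg.lstsq(np.stack([r1,-r2],1),o2-o1,rcond=None)[0]
    p,q=o1+t[0]*r1,o2+t[1]*r2
    return (p+q)/2,np.linalg.norm(p-q)
def togo(x,y,z,yaw):  # shift in tool axes to a downward tool whose y axis lies at yaw (deg, mod 180)
    o=get_obs(); w=o["tool_rot"]; T=R.from_quat([w[1],w[2],w[3],w[0]])
    s=T.inv().apply(np.array([x,y,z])-o["eef_pos"])
    cand=[]
    for k in(0,180):
        a=np.radians(yaw+k); ty=np.array([np.cos(a),np.sin(a),0]); tz=np.array([0,0,-1.]); tx=np.cross(ty,tz)
        cand.append((T.inv()*R.from_matrix(np.stack([tx,ty,tz],1))).as_rotvec(degrees=True))
    print("shift",np.round(s,4),"turn",[np.round(c,1).tolist() for c in cand],"q7",round(o["q"][6],2))
E
python3 - <<'E'
from h import *
snap("top","t1",210,125,200,140,4)
snap("scene","s1",55,130,300,130,2.66)
E
```

```text
(no output)
```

View pics/t1.png

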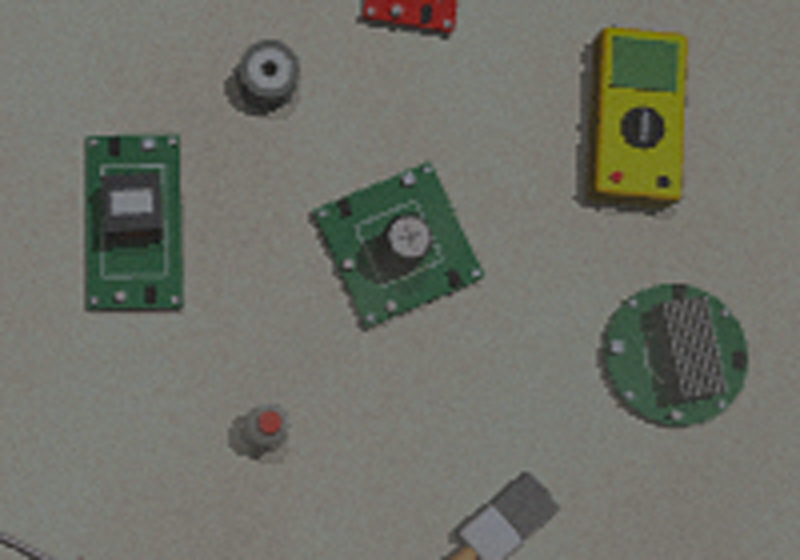

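View pics/s1.png

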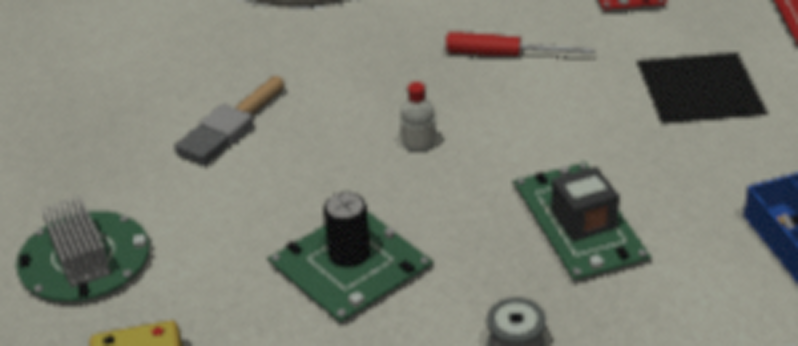

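```bash
cp pics/top0.png pics/x.png; python3 - <<'E'
from h import *
d=np.load("pics/t1.npz"); np.savez("pics/top0.npz",K=d["K"],P=d["P"],v=[0,0,1.5625])
r=lambda p:np.round(p,3).tolist()
for n,a,b in [("transf",(132,203),(586,186)),("cap",(408,238),(346,204)),("heats",(696,348),(73,228)),("round",(673.5,355),(84,256)),("bottle",(270,421),(416,90)),("spool",(269,69),(516,318))]:
    p,m=tri(("t1",*a),("s1",*b)); print(n,r(p),"miss",round(m,4))
def quad(n,ta,sa,z,tn="t1"):
    A=np.array([onz(tn,*p,z) for p in ta]);B=np.array([onz("s1",*p,z) for p in sa])
    T=[tri((tn,*p),("s1",*q))[0] for p,q in zip(ta,sa)]
    e=lambda A,i,j:(np.degrees(np.arctan2(*(A[j]-A[i])[1::-1])),np.linalg.norm(A[j]-A[i]))
    print(n,r(A.mean(0)),r(B.mean(0)),"z",r([t[2] for t in T]),"edges top",[np.round(e(A,i,(i+1)%4),3).tolist() for i in range(4)])
quad("long",[(87,135),(180,135),(182,310),(85,310)],[(577,280),(514,183),(582,163),(650,258)][0:0] or [(650,258),(577,280),(514,183),(582,163)],.012)
quad("square",[(310,214),(430,163),(483,272),(363,329)],[(433,264),(343,322),(268,262),(362,215)],.012)
quad("mat",[(258,325),(312,334),(298,390),(245,379)],[(767,112),(663,123),(638,61),(740,53)],.003,"top0")
for a in [(110,190),(153,190),(160,215)]: pass
for k in [((692,298),(708,400)),((668,298),(675,402)),((712,298),(725,393))]:
    p,q=[onz("t1",*u,.047) for u in k]; print("hs",r(p),r(q),np.degrees(np.arctan2(*(q-p)[1::-1])))
print("meter",r(onz("t1",643,115,.04)), "round z.012",r(onz("t1",673.5,355,.012)),r(onz("s1",84,256,.012)))
E
```

```text
transf [0.594, 0.117, 0.055] miss 0.0014
cap [0.556, -0.106, 0.073] miss 0.0003
heats [0.466, -0.341, 0.046] miss 0.0018
round [0.466, -0.337, 0.009] miss 0.0009
bottle [0.411, 0.01, 0.071] miss 0.0003
spool [0.713, -0.002, 0.037] miss 0.0008
long [0.588, 0.115, 0.012] [0.591, 0.114, 0.012] z [0.011, 0.01, 0.007, 0.009] edges top [[-90.916, 0.08], [179.439, 0.152], [88.953, 0.081], [-1.145, 0.152]]
square [0.564, -0.107, 0.012] [0.571, -0.109, 0.012] z [0.006, 0.01, 0.011, -0.001] edges top [[-67.629, 0.113], [-157.396, 0.104], [114.27, 0.114], [22.262, 0.108]]
mat [0.43, 0.334, 0.003] [0.431, 0.336, 0.003] z [0.004, 0.005, 0.002, 0.001] edges top [[-100.598, 0.118], [166.439, 0.121], [77.254, 0.114], [-12.034, 0.117]]
hs [0.508, -0.342, 0.047] [0.424, -0.348, 0.047] -176.060877278279
hs [0.508, -0.322, 0.047] [0.422, -0.32, 0.047] 179.0409622642209
hs [0.507, -0.358, 0.047] [0.429, -0.362, 0.047] -177.33688694830857
meter [0.666, -0.316, 0.04] round z.012 [0.465, -0.335, 0.012] [0.469, -0.337, 0.012]
```

```bash
python3 - <<'E'
from h import *
togo(.59,.115,.23,89)
E
```

```text
shift [-0.488  -0.3238  0.0011] turn [[-0.1, -0.0, -23.7], [-0.0, 0.1, 156.3]] q7 -0.08
```

Emit:
{"fn": "arm_command", "kwargs": {
  "commands": [-0.488, -0.324, 0, 0, 0, -23.7, 1, -0.488, -0.324, 0, 0, 0, -23.7, 1, -0.488, -0.324, 0, 0, 0, -23.7, 1, -0.488, -0.324, 0, 0, 0, -23.7, 1, -0.488, -0.324, 0, 0, 0, -23.7, 1, -0.488, -0.324, 0, 0, 0, -23.7, 1, -0.488, -0.324, 0, 0, 0, -23.7, 1, -0.488, -0.324, 0, 0, 0, -23.7, 1]
}}

```text
t: 1.0
eef_pos: [0.493, 0.2712, 0.2314]
tool_rot: [0.0, 0.009, 1.0, 0.0]
contact_force: [1.6, -0.0, 0.6]
gripper_width: 1.001
grasp_force: 0.0
```

```bash
python3 - <<'E'
from h import *
print(get_obs()["eef_pos"]);togo(.59,.115,.23,89)
E
```

```text
[0.49297113 0.27123933 0.23141209]
shift [-0.0997 -0.1546  0.0014] turn [[0.0, 0.0, 0.0], [-0.0, 0.0, -180.0]] q7 0.96
```

Emit:
{"fn": "arm_command", "kwargs": {
  "commands": [-0.1, -0.155, 0, 0, 0, 0, 1, -0.1, -0.155, 0, 0, 0, 0, 1, -0.1, -0.155, 0, 0, 0, 0, 1, -0.1, -0.155, 0, 0, 0, 0, 1, -0.1, -0.155, 0, 0, 0, 0, 1, -0.1, -0.155, 0, 0, 0, 0, 1]
}}

```text
t: 1.6
eef_pos: [0.5897, 0.1156, 0.231]
tool_rot: [-0.0, 0.01, 1.0, -0.0]
contact_force: [0.4, 0.7, 0.0]
gripper_width: 1.0
grasp_force: 0.0
```

```bash
python3 - <<'E'
from h import *
snap("wrist","w1"); print(np.round(np.load("pics/w1.npz")["P"],3).tolist(),get_obs()["eef_pos"])
E
```

```text
[[0.02, 0.953, 0.302, 0.513], [1.0, -0.019, -0.004, 0.116], [0.002, 0.302, -0.953, 0.375], [0.0, 0.0, 0.0, 1.0]] [0.58913067 0.11721723 0.23101159]
```

View pics/w1.png

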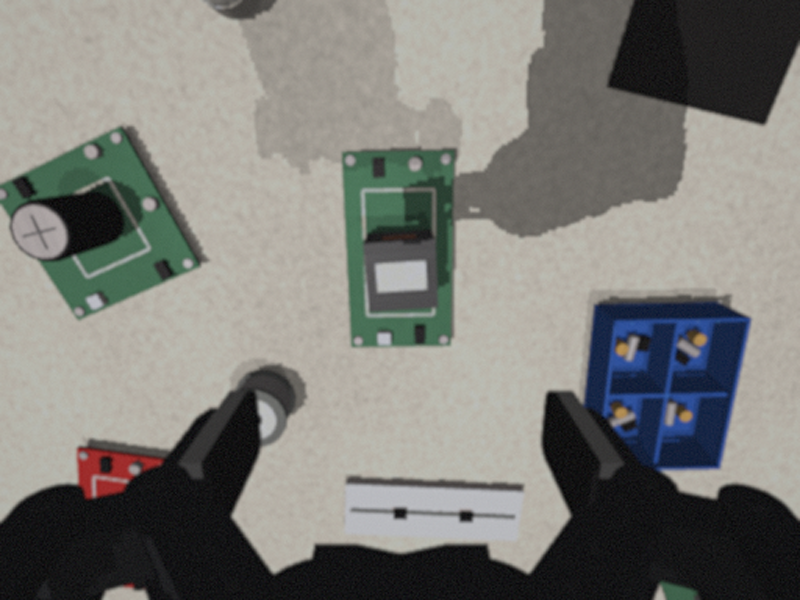

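```bash
cat >> h.py <<'E'
def quadz(n,name,pts,z):
    A=np.array([onz(name,*p,z) for p in pts]); L=[]
    for i in range(4):
        e=A[(i+1)%4]-A[i]; L.append((round(np.degrees(np.arctan2(e[1],e[0])),1),round(np.linalg.norm(e),4)))
    print(n,np.round(A.mean(0),4).tolist(),L)
E
python3 - <<'E'
from h import *
quadz("tr",'w1',[(364,241),(434,239),(437,307),(367,309)],.054)
quadz("long",'w1',[(343,152),(456,149),(451,346),(352,347)],.012)
quadz("longprint",'w1',[(361,190),(436,188),(434,316),(366,316)],.012)
print(tri(("w1",401,276),("t1",132,203)),tri(("w1",401,276),("s1",586,186)))
quadz("sq",'w1',[(-5,188),(125,127),(202,262),(80,318)],.012)
print("cap",onz("w1",40,231,.072),tri(("w1",40,231),("t1",408,238)))
E
```

```text
tr [0.5959, 0.1152, 0.054] [(np.float64(90.5), np.float64(0.0466)), (np.float64(2.6), np.float64(0.0477)), (np.float64(-89.4), np.float64(0.0486)), (np.float64(-179.9), np.float64(0.0477))]
long [0.5909, 0.1154, 0.012] [(np.float64(90.3), np.float64(0.0805)), (np.float64(-0.7), np.float64(0.1514)), (np.float64(-90.5), np.float64(0.0797)), (np.float64(179.6), np.float64(0.1502))]
longprint [0.5912, 0.1144, 0.012] [(np.float64(90.4), np.float64(0.0547)), (np.float64(-0.8), np.float64(0.0987)), (np.float64(-91.2), np.float64(0.0537)), (np.float64(179.8), np.float64(0.0973))]
(array([0.56723284, 0.1152018 , 0.16514192]), np.float64(0.0017628665457725017)) (array([0.596065  , 0.11583285, 0.05714108]), np.float64(0.0006221791113409432))
sq [0.5655, -0.1072, 0.012] [(np.float64(111.2), np.float64(0.1098)), (np.float64(22.3), np.float64(0.1056)), (np.float64(-67.2), np.float64(0.1114)), (np.float64(-158.5), np.float64(0.1086))]
cap [ 0.55864013 -0.10879205  0.072     ] (array([ 0.55692062, -0.10573128,  0.07567756]), np.float64(0.0023353317129225044))
```

```bash
python3 - <<'E'
from h import *
togo(.596,.1155,.024,90.5)
E
```

```text
shift [-0.0071 -0.0017  0.207 ] turn [[0.0, -0.0, -1.5], [-0.1, -0.1, 178.5]] q7 1.31
```

Emit:
{"fn": "arm_command", "kwargs": {
  "commands": [-0.007, -0.0015, 0.05, 0, 0, -1.5, 1, -0.007, -0.0015, 0.1, 0, 0, -1.5, 1, -0.007, -0.0015, 0.14, 0, 0, -1.5, 1, -0.007, -0.0015, 0.17, 0, 0, -1.5, 1, -0.007, -0.0015, 0.19, 0, 0, -1.5, 1, -0.007, -0.0015, 0.2, 0, 0, -1.5, 1, -0.007, -0.0015, 0.207, 0, 0, -1.5, 1, -0.007, -0.0015, 0.207, 0, 0, -1.5, 1]
}}

```text
t: 2.45
eef_pos: [0.5963, 0.1157, 0.0242]
tool_rot: [-0.0, -0.005, 1.0, 0.0]
contact_force: [0.0, -0.9, 0.7]
gripper_width: 1.003
grasp_force: 0.0
```

Emit:
{"fn": "arm_command", "kwargs": {
  "commands": [0, 0, 0, 0, 0, 0, 0.65, 0, 0, 0, 0, 0, 0, 0.58, 0, 0, 0, 0, 0, 0, 0.5, 0, 0, 0, 0, 0, 0, 0.4, 0, 0, 0, 0, 0, 0, 0.4, 0, 0, 0, 0, 0, 0, 0.4, 0, 0, 0, 0, 0, 0, 0.4, 0, 0, 0, 0, 0, 0, 0.4],
  "force": 50
}}

```text
t: 3.25
eef_pos: [0.5974, 0.1152, 0.0257]
tool_rot: [0.001, -0.004, 1.0, 0.0]
contact_force: [-0.9, -0.1, 5.5]
gripper_width: 0.557
grasp_force: 51.9
```

Emit:
{"fn": "arm_command", "kwargs": {
  "commands": [0, 0, -0.015, 0, 0, 0, 0.4, 0, 0, -0.05, 0, 0, 0, 0.4, 0, 0, -0.09, 0, 0, 0, 0.4, 0.01, 0.015, -0.11, 0, 0, 0, 0.4, 0.03, 0.045, -0.12, 0, 0, 0, 0.4, 0.055, 0.075, -0.12, 0, 0, 0, 0.4, 0.08, 0.11, -0.12, 0, 0, 0, 0.4, 0.107, 0.145, -0.12, 0, 0, 0, 0.4]
}}

```text
t: 4.05
eef_pos: [0.4872, 0.2594, 0.1452]
tool_rot: [0.0, -0.004, 1.0, 0.0]
contact_force: [0.3, 0.7, -3.5]
gripper_width: 0.555
grasp_force: 52.5
```

```bash
python3 - <<'E'
from h import *
o=get_obs();print(o["contact_force"],o["gripper_width"],o["grasp_force"])
togo(.430,.335,.018,90.5)
E
```

```text
[ 0.26684412  0.70415825 -3.54813897] 0.5548976526760617 52.53664970397949
shift [0.0567 0.076  0.1272] turn [[0.0, 0.0, -0.0], [0.1, -0.0, 180.0]] q7 1.02
```

Emit:
{"fn": "arm_command", "kwargs": {
  "commands": [0.025, 0.035, 0, 0, 0, 0, 0.4, 0.045, 0.06, 0.02, 0, 0, 0, 0.4, 0.057, 0.076, 0.05, 0, 0, 0, 0.4, 0.057, 0.076, 0.085, 0, 0, 0, 0.4, 0.057, 0.076, 0.11, 0, 0, 0, 0.4, 0.057, 0.076, 0.12, 0, 0, 0, 0.4, 0.057, 0.076, 0.126, 0, 0, 0, 0.4, 0.057, 0.076, 0.126, 0, 0, 0, 0.4]
}}

```text
t: 4.85
eef_pos: [0.431, 0.3343, 0.0187]
tool_rot: [0.0, -0.004, 1.0, 0.0]
contact_force: [0.5, 0.3, -3.0]
gripper_width: 0.556
grasp_force: 52.3
```

Emit:
{"fn": "arm_command", "kwargs": {
  "commands": [0, 0, 0.001, 0, 0, 0, 0.4, 0, 0, 0.002, 0, 0, 0, 0.4, 0, 0, 0.002, 0, 0, 0, 0.4]
}}

```text
t: 5.15
eef_pos: [0.431, 0.3347, 0.017]
tool_rot: [0.0, -0.004, 1.0, 0.0]
contact_force: [0.3, -0.4, -2.6]
gripper_width: 0.557
grasp_force: 52.4
```

Emit:
{"fn": "arm_command", "kwargs": {
  "commands": [0, 0, 0.0007, 0, 0, 0, 0.4, 0, 0, 0.0014, 0, 0, 0, 0.4, 0, 0, 0.0014, 0, 0, 0, 0.4]
}}

```text
t: 5.45
eef_pos: [0.431, 0.3347, 0.0166]
tool_rot: [0.0, -0.004, 1.0, 0.0]
contact_force: [-4.6, -2.9, 13.2]
gripper_width: 0.556
grasp_force: 54.4
```

Emit:
{"fn": "arm_command", "kwargs": {
  "commands": [0, 0, 0, 0, 0, 0, 0.6, 0, 0, 0, 0, 0, 0, 0.75, 0, 0, 0, 0, 0, 0, 0.9, 0, 0, 0, 0, 0, 0, 0.9, 0, 0, -0.03, 0, 0, 0, 0.9, 0, 0, -0.08, 0, 0, 0, 0.9, -0.03, -0.01, -0.12, 0, 0, 0, 0.9, -0.06, -0.04, -0.16, 0, 0, 0, 0.9]
}}

```text
t: 6.25
eef_pos: [0.4865, 0.3022, 0.1711]
tool_rot: [0.001, -0.007, 1.0, 0.001]
contact_force: [2.0, 0.9, 0.0]
gripper_width: 0.899
grasp_force: 0.0
```

Emit:
{"fn": "arm_command", "kwargs": {
  "commands": [-0.02, -0.05, -0.02, 0, 0, 0, 0.9, -0.04, -0.1, -0.04, 0, 0, 0, 0.9, -0.06, -0.15, -0.05, 0, 0, 0, 0.9, -0.06, -0.2, -0.05, 0, 0, 0, 0.9, -0.06, -0.25, -0.05, 0, 0, 0, 0.9, -0.06, -0.3, -0.05, 0, 0, 0, 0.9, -0.06, -0.35, -0.05, 0, 0, 0, 0.9, -0.06, -0.4, -0.05, 0, 0, 0, 0.9]
}}

```text
t: 7.05
eef_pos: [0.5492, -0.0838, 0.2186]
tool_rot: [0.0, -0.005, 1.0, 0.0]
contact_force: [0.7, 0.1, -0.0]
gripper_width: 0.902
grasp_force: 0.0
```

```bash
python3 - <<'E'
from h import *
o=get_obs();print(o["eef_pos"],o["q"],o["gripper_width"])
togo(.466,-.338,.23,90.5)
E
```

```text
[ 0.54921248 -0.0837636   0.21860353] [-0.16563033  0.29651388  0.25070614  1.87223802 -0.08739588  0.98313045
  1.70308494] 0.9019438583190044
shift [ 0.0855 -0.2535 -0.0115] turn [[0.0, 0.0, 0.0], [-0.0, 0.0, -180.0]] q7 1.7
```

Emit:
{"fn": "arm_command", "kwargs": {
  "commands": [0.015, -0.045, -0.01, 0, 0, 0, 0.9, 0.03, -0.09, -0.01, 0, 0, 0, 0.9, 0.045, -0.135, -0.01, 0, 0, 0, 0.9, 0.06, -0.18, -0.01, 0, 0, 0, 0.9, 0.075, -0.22, -0.01, 0, 0, 0, 0.9, 0.085, -0.253, -0.01, 0, 0, 0, 0.9, 0.085, -0.253, -0.01, 0, 0, 0, 0.9]
}}

```text
t: 7.75
eef_pos: [0.4636, -0.3414, 0.2287]
tool_rot: [-0.0, -0.0, 1.0, -0.001]
contact_force: [-0.1, -0.5, 0.7]
gripper_width: 0.902
grasp_force: 0.0
```

```bash
python3 - <<'E'
from h import *
snap("wrist","w2"); print(get_obs()["eef_pos"])
E
```

```text
[ 0.4651531  -0.33834246  0.22844119]
```

View pics/w2.png

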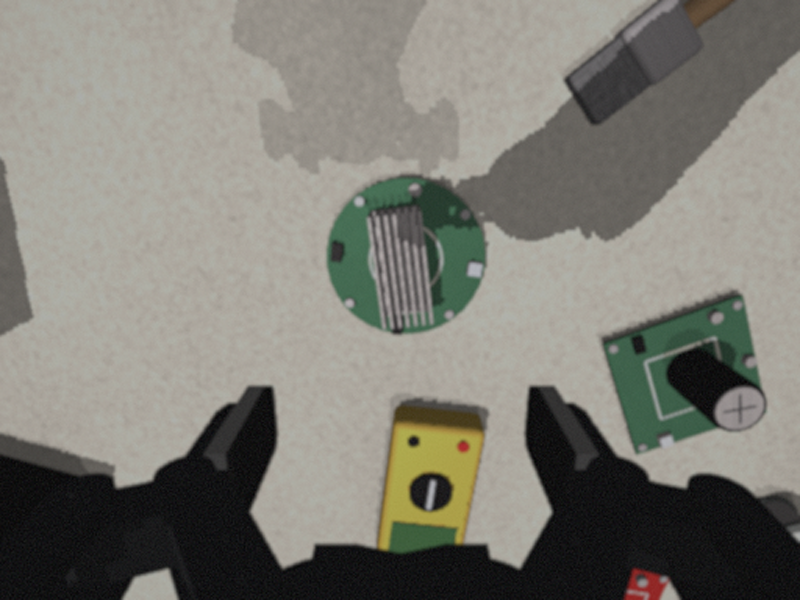

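```bash
python3 - <<'E'
from h import *
snap("wrist","w2c",200,100,120,120,5); print(get_obs()["eef_pos"])
E
```

```text
[ 0.46631271 -0.33620083  0.22828857]
```

View pics/w2c.png

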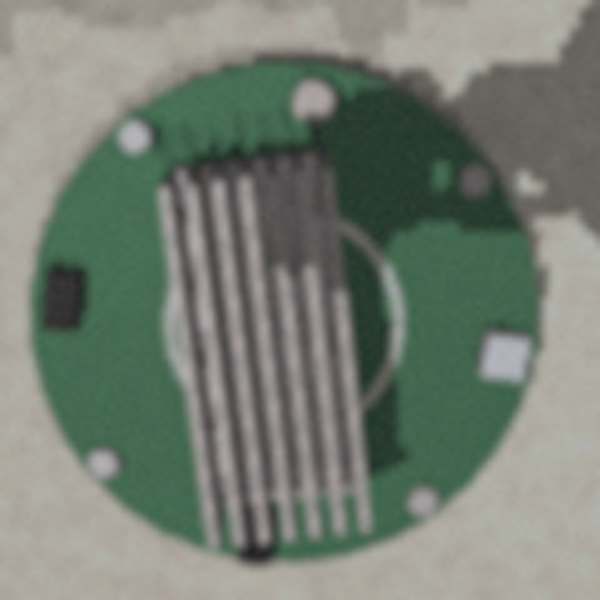

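```bash
python3 - <<'E'
from h import *
quadz("hs",'w2c',[(158,186),(331,165),(373,533),(208,548)],.047)
print("round",onz('w2c',286.5,308.5,.012))
print(tri(('w2c',268,358),('s1',73,228)),tri(('w2c',286.5,308.5),('s1',84,256)))
E=np.array([onz('w2c',*p,.012) for p in [(33,305),(540,310),(286,57),(286,560)]]);print(E)
quadz("sq",'w2',[(602,336),(740,292),(765,415),(638,451)],.012)
print("cap",onz("w2",740,408,.072),tri(("w2",740,408),("s1",346,204)))
togo(.466,-.338,.023,94)
E
```

```text
hs [0.4691, -0.3419, 0.047] [(np.float64(97.0), np.float64(0.0361)), (np.float64(7.3), np.float64(0.0814)), (np.float64(-84.3), np.float64(0.0369)), (np.float64(-173.3), np.float64(0.0806))]
round [ 0.46412084 -0.3379305   0.012     ]
(array([ 0.46767159, -0.34097779,  0.04661329]), np.float64(0.0020122899155142803)) (array([ 0.46493466, -0.33753812,  0.00805287]), np.float64(0.0007565203360806831))
[[ 0.46347055 -0.39747622  0.012     ]
 [ 0.4642939  -0.27831164  0.012     ]
 [ 0.40687002 -0.33826634  0.012     ]
 [ 0.52734473 -0.33780697  0.012     ]]
sq [0.5652, -0.1094, 0.012] [(np.float64(109.7), np.float64(0.1082)), (np.float64(22.1), np.float64(0.1159)), (np.float64(-70.9), np.float64(0.1071)), (np.float64(-157.4), np.float64(0.1149))]
cap [ 0.56000534 -0.10617243  0.072     ] (array([ 0.55861788, -0.10697919,  0.07446772]), np.float64(0.0018459116779024065))
shift [ 2.000e-04 -1.800e-03  2.053e-01] turn [[0.0, -0.0, -3.6], [-0.0, -0.0, 176.4]] q7 2.22
```

```bash
python3 - <<'E'
from h import *
togo(.4685,-.3415,.023,96.5)
E
```

```text
shift [-0.0022 -0.0054  0.2053] turn [[0.0, -0.0, -6.1], [-0.0, -0.0, 173.9]] q7 2.22
```

Emit:
{"fn": "arm_command", "kwargs": {
  "commands": [-0.002, -0.005, 0.05, 0, 0, -6.1, 0.65, -0.002, -0.005, 0.1, 0, 0, -6.1, 0.65, -0.002, -0.005, 0.14, 0, 0, -6.1, 0.65, -0.002, -0.005, 0.17, 0, 0, -6.1, 0.65, -0.002, -0.005, 0.19, 0, 0, -6.1, 0.65, -0.002, -0.005, 0.2, 0, 0, -6.1, 0.65, -0.002, -0.005, 0.205, 0, 0, -6.1, 0.65, -0.002, -0.005, 0.205, 0, 0, -6.1, 0.65]
}}

```text
t: 8.65
eef_pos: [0.4694, -0.34, 0.0236]
tool_rot: [0.0, -0.058, 0.998, 0.0]
contact_force: [-0.7, -0.6, -0.5]
gripper_width: 0.645
grasp_force: 0.0
```

Emit:
{"fn": "arm_command", "kwargs": {
  "commands": [0, 0, 0, 0, 0, 0, 0.5, 0, 0, 0, 0, 0, 0, 0.4, 0, 0, 0, 0, 0, 0, 0.3, 0, 0, 0, 0, 0, 0, 0.3, 0, 0, 0, 0, 0, 0, 0.3, 0, 0, 0, 0, 0, 0, 0.3, 0, 0, 0, 0, 0, 0, 0.3],
  "force": 40
}}

```text
t: 9.35
eef_pos: [0.4698, -0.341, 0.0249]
tool_rot: [0.001, -0.058, 0.998, -0.0]
contact_force: [-0.7, 0.1, 6.7]
gripper_width: 0.416
grasp_force: 41.5
```

```bash
python3 - <<'E'
from h import *
togo(.592,.115,.155,89.5)
E
```

```text
shift [-0.1742  0.4388 -0.1303] turn [[-0.1, 0.1, 7.1], [-0.2, -0.1, -172.9]] q7 2.43
```

Emit:
{"fn": "arm_command", "kwargs": {
  "commands": [0, 0, -0.015, 0, 0, 0, 0.3, 0, 0, -0.05, 0, 0, 0, 0.3, 0, 0, -0.09, 0, 0, 0, 0.3, -0.005, 0.013, -0.12, 0, 0, 1, 0.3, -0.016, 0.04, -0.13, 0, 0, 2, 0.3, -0.032, 0.08, -0.13, 0, 0, 3, 0.3, -0.048, 0.12, -0.13, 0, 0, 5, 0.3, -0.064, 0.16, -0.13, 0, 0, 7.1, 0.3]
}}

```text
t: 10.15
eef_pos: [0.5141, -0.1729, 0.1548]
tool_rot: [0.001, 0.005, 1.0, 0.0]
contact_force: [1.2, 0.4, -1.7]
gripper_width: 0.413
grasp_force: 40.6
```

```bash
python3 - <<'E'
from h import *
o=get_obs();print(o["contact_force"],o["gripper_width"])
togo(.592,.115,.155,89.5)
E
```

```text
[ 1.20370165  0.36104232 -1.73696694] 0.41293902774262836
shift [-7.480e-02  2.887e-01 -1.000e-04] turn [[0.0, 0.1, -0.1], [0.1, -0.0, 179.9]] q7 1.92
```

Emit:
{"fn": "arm_command", "kwargs": {
  "commands": [-0.011, 0.041, 0, 0, 0, 0, 0.3, -0.022, 0.085, 0, 0, 0, 0, 0.3, -0.034, 0.13, 0, 0, 0, 0, 0.3, -0.045, 0.175, 0, 0, 0, 0, 0.3, -0.057, 0.22, 0, 0, 0, 0, 0.3, -0.068, 0.26, 0, 0, 0, 0, 0.3, -0.075, 0.289, 0, 0, 0, 0, 0.3, -0.075, 0.289, 0, 0, 0, 0, 0.3]
}}

```text
t: 10.95
eef_pos: [0.5918, 0.1206, 0.1543]
tool_rot: [0.001, 0.0, 1.0, 0.001]
contact_force: [-0.1, 0.1, -2.0]
gripper_width: 0.41
grasp_force: 40.5
```

Emit:
{"fn": "arm_command", "kwargs": {
  "commands": [0, 0, 0.03, 0, 0, 0, 0.3, 0, 0, 0.06, 0, 0, 0, 0.3, 0, 0, 0.09, 0, 0, 0, 0.3, 0, 0, 0.105, 0, 0, 0, 0.3, 0, 0, 0.105, 0, 0, 0, 0.3]
}}

```text
t: 11.45
eef_pos: [0.5899, 0.1132, 0.0471]
tool_rot: [-0.002, 0.004, 1.0, -0.001]
contact_force: [-0.1, -0.4, -1.3]
gripper_width: 0.413
grasp_force: 40.5
```

```bash
python3 - <<'E'
from h import *
snap("wrist","w3",160,60,200,150,4)
o=get_obs();print(o["eef_pos"],o["contact_force"],o["gripper_width"])
togo(.592,.115,.0255,89.5)
E
```

```text
[0.59116503 0.11351399 0.04864994] [-0.31015808  0.01154344 -0.78878455] 0.4125982980221224
shift [-0.0008  0.0015  0.0231] turn [[-0.0, -0.1, -0.0], [-0.1, 0.1, 180.0]] q7 1.43
```

View pics/w3.png

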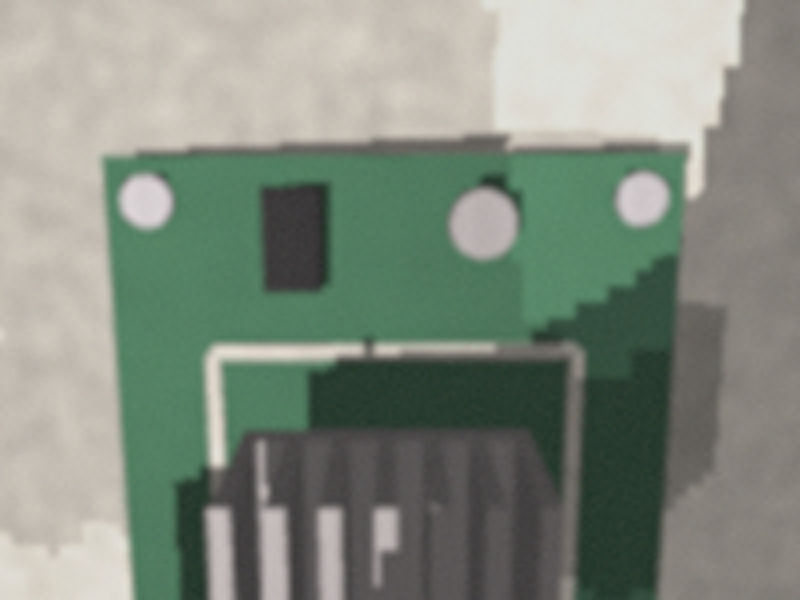

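```bash
python3 - <<'E'
from h import *
f=lambda u,v,z:np.round(onz('w3',u,v,z),4)
print("board far corners",f(104,157,.012),f(688,148,.012))
print("print",f(210,350,.012),f(580,350,.012))
print("print sides at v=420", f(216,420,.012),f(576,420,.012))
print("hs base far end",f(246,434,.036),f(533,432,.036), "top far",f(206,508,.071),f(558,504,.071))
E
```

```text
board far corners [0.5156 0.0744 0.012 ] [0.5151 0.1548 0.012 ]
print [0.5423 0.0876 0.012 ] [0.5428 0.141  0.012 ]
print sides at v=420 [0.5526 0.088  0.012 ] [0.5531 0.1408 0.012 ]
hs base far end [0.5493 0.0951 0.036 ] [0.5494 0.1317 0.036 ] top far [0.5489 0.0948 0.071 ] [0.5488 0.1303 0.071 ]
```

Emit:
{"fn": "arm_command", "kwargs": {
  "commands": [-0.0013, 0.0013, 0.008, 0, 0, 0, 0.3, -0.0013, 0.0013, 0.016, 0, 0, 0, 0.3, -0.0013, 0.0013, 0.021, 0, 0, 0, 0.3, -0.0013, 0.0013, 0.0225, 0, 0, 0, 0.3, -0.0013, 0.0013, 0.0225, 0, 0, 0, 0.3]
}}

```text
t: 12.0
eef_pos: [0.5926, 0.1153, 0.0258]
tool_rot: [-0.0, 0.004, 1.0, -0.0]
contact_force: [-0.4, 0.9, -1.8]
gripper_width: 0.41
grasp_force: 40.5
```

Emit:
{"fn": "arm_command", "kwargs": {
  "commands": [0, 0, 0.0007, 0, 0, 0, 0.3, 0, 0, 0.0014, 0, 0, 0, 0.3, 0, 0, 0.0014, 0, 0, 0, 0.3]
}}

```text
t: 12.3
eef_pos: [0.593, 0.1154, 0.0249]
tool_rot: [0.0, 0.004, 1.0, 0.0]
contact_force: [-1.5, -0.1, 1.7]
gripper_width: 0.415
grasp_force: 40.7
```

Emit:
{"fn": "arm_command", "kwargs": {
  "commands": [0, 0, 0.0004, 0, 0, 0, 0.45, 0, 0, 0.0004, 0, 0, 0, 0.55, 0, 0, 0.0004, 0, 0, 0, 0.65, 0, 0, 0.0004, 0, 0, 0, 0.7, 0, 0, -0.01, 0, 0, 0, 0.75, 0, 0, -0.05, 0, 0, 0, 0.8, 0, 0, -0.1, 0, 0, 0, 0.8, 0, 0, -0.15, 0, 0, 0, 0.8]
}}

```text
t: 13.1
eef_pos: [0.5923, 0.1151, 0.1767]
tool_rot: [-0.0, 0.004, 1.0, -0.0]
contact_force: [0.9, 0.2, -0.0]
gripper_width: 0.801
grasp_force: 0.0
```

```bash
python3 - <<'E'
from h import *
o=get_obs();print(o["eef_pos"],o["q"])
togo(.558,-.1065,.19,112.3)
E
```

```text
[0.59230459 0.11510544 0.17673388] [-0.49604277  0.42338424  0.262776    1.80050668 -0.13278714  0.93553417
  1.38567735]
shift [ 0.0324 -0.2219 -0.0132] turn [[-0.0, -0.0, -22.8], [-0.1, 0.0, 157.2]] q7 1.39
```

Emit:
{"fn": "arm_command", "kwargs": {
  "commands": [0.006, -0.045, -0.02, 0, 0, 0, 0.8, 0.013, -0.09, -0.04, 0, 0, 0, 0.8, 0.02, -0.135, -0.05, 0, 0, 0, 0.8, 0.026, -0.18, -0.055, 0, 0, 0, 0.8, 0.032, -0.222, -0.055, 0, 0, 0, 0.8, 0.032, -0.222, -0.055, 0, 0, 0, 0.8, 0.032, -0.222, -0.055, 0, 0, 0, 0.8]
}}

```text
t: 13.8
eef_pos: [0.5586, -0.1076, 0.2304]
tool_rot: [0.0, 0.006, 1.0, 0.0]
contact_force: [0.9, 0.6, -0.7]
gripper_width: 0.803
grasp_force: 0.0
```

```bash
python3 - <<'E'
from h import *
snap("wrist","w4",112,40,300,225,2.66)
print(get_obs()["eef_pos"])
E
```

```text
[ 0.5589546  -0.10586978  0.23010251]
```

View pics/w4.png

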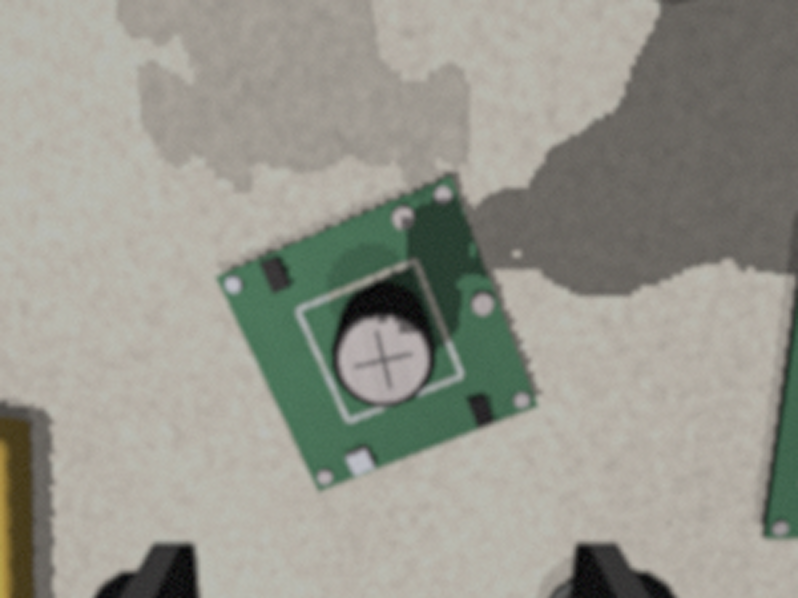

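```bash
python3 - <<'E'
from h import *
print("cap",onz('w4',384,358,.072),"x-ends",onz('w4',335,358,.072),onz('w4',433,358,.072),tri(('w4',384,358),('s1',346,204)))
quadz("sq","w4",[(219,278),(455,175),(537,405),(320,490)],.012)
quadz("print","w4",[(297,310),(416,263),(462,376),(350,421)],.012)
togo(.558,-.107,.034,89.5)
E
```

```text
cap [ 0.55881335 -0.10797375  0.072     ] x-ends [ 0.55858734 -0.12637175  0.072     ] [ 0.55903942 -0.0895713   0.072     ] (array([ 0.55824709, -0.10709576,  0.07491567]), np.float64(0.0017787002479620736))
sq [0.5669, -0.1086, 0.012] [(np.float64(112.3), np.float64(0.1108)), (np.float64(20.9), np.float64(0.1092)), (np.float64(-67.9), np.float64(0.1089)), (np.float64(-158.1), np.float64(0.1087))]
print [0.5675, -0.1092, 0.012] [(np.float64(110.8), np.float64(0.0563)), (np.float64(22.2), np.float64(0.0553)), (np.float64(-67.8), np.float64(0.0554)), (np.float64(-156.9), np.float64(0.0566))]
shift [ 0.001  -0.0013  0.1961] turn [[0.0, 0.0, 0.0], [-0.0, 0.1, -180.0]] q7 1.76
```

Emit:
{"fn": "arm_command", "kwargs": {
  "commands": [0, -0.002, 0.05, 0, 0, 0, 0.8, 0, -0.002, 0.1, 0, 0, 0, 0.8, 0, -0.002, 0.135, 0, 0, 0, 0.8, 0, -0.002, 0.165, 0, 0, 0, 0.8, 0, -0.002, 0.185, 0, 0, 0, 0.8, 0, -0.002, 0.195, 0, 0, 0, 0.8, 0, -0.002, 0.195, 0, 0, 0, 0.8]
}}

```text
t: 14.55
eef_pos: [0.5584, -0.1067, 0.0336]
tool_rot: [-0.001, 0.003, 1.0, 0.0]
contact_force: [0.4, -0.1, 0.4]
gripper_width: 0.798
grasp_force: 0.0
```

Emit:
{"fn": "arm_command", "kwargs": {
  "commands": [0, 0, 0, 0, 0, 0, 0.6, 0, 0, 0, 0, 0, 0, 0.5, 0, 0, 0, 0, 0, 0, 0.45, 0, 0, 0, 0, 0, 0, 0.4, 0, 0, 0, 0, 0, 0, 0.35, 0, 0, 0, 0, 0, 0, 0.35, 0, 0, 0, 0, 0, 0, 0.35, 0, 0, 0, 0, 0, 0, 0.35],
  "force": 35
}}

```text
t: 15.35
eef_pos: [0.56, -0.1082, 0.0361]
tool_rot: [0.001, 0.004, 1.0, 0.0]
contact_force: [-0.5, 1.7, 5.8]
gripper_width: 0.454
grasp_force: 34.5
```

Emit:
{"fn": "arm_command", "kwargs": {
  "commands": [0, 0, -0.015, 0, 0, 0, 0.35, 0, 0, -0.05, 0, 0, 0, 0.35, 0, 0, -0.09, 0, 0, 0, 0.35, 0.005, -0.013, -0.11, 0, 0, 0, 0.35, 0.018, -0.045, -0.11, 0, 0, 0, 0.35, 0.034, -0.085, -0.11, 0, 0, 0, 0.35, 0.05, -0.125, -0.11, 0, 0, 0, 0.35, 0.066, -0.165, -0.11, 0, 0, 0, 0.35]
}}

```text
t: 16.15
eef_pos: [0.4907, -0.2742, 0.1459]
tool_rot: [0.001, 0.004, 1.0, -0.0]
contact_force: [0.8, -0.6, -0.8]
gripper_width: 0.457
grasp_force: 35.8
```

```bash
python3 - <<'E'
from h import *
o=get_obs();print(o["eef_pos"],o["contact_force"],o["gripper_width"])
togo(.466,-.338,.06,89.5)
E
```

```text
[ 0.49066456 -0.274194    0.14590013] [ 0.82098787 -0.62195412 -0.75916634] 0.4571902277028484
shift [ 0.0242 -0.064   0.0859] turn [[-0.0, 0.1, 0.0], [-0.1, -0.0, -180.0]] q7 2.14
```

Emit:
{"fn": "arm_command", "kwargs": {
  "commands": [0.012, -0.03, 0, 0, 0, 0, 0.35, 0.022, -0.056, 0, 0, 0, 0, 0.35, 0.024, -0.064, 0.03, 0, 0, 0, 0.35, 0.024, -0.064, 0.06, 0, 0, 0, 0.35, 0.024, -0.064, 0.08, 0, 0, 0, 0.35, 0.024, -0.064, 0.086, 0, 0, 0, 0.35, 0.024, -0.064, 0.086, 0, 0, 0, 0.35, 0.024, -0.064, 0.086, 0, 0, 0, 0.35]
}}

```text
t: 16.95
eef_pos: [0.4677, -0.3371, 0.06]
tool_rot: [0.001, 0.004, 1.0, -0.0]
contact_force: [0.5, 0.6, -0.8]
gripper_width: 0.455
grasp_force: 35.7
```

```bash
python3 - <<'E'
from h import *
snap("wrist","w5",156,60,200,150,4)
o=get_obs();print(o["eef_pos"],o["contact_force"],o["gripper_width"])
E
```

```text
[ 0.46783456 -0.33713319  0.06014611] [ 0.38991299 -1.14437761 -1.92063503] 0.45662231510261103
```

View pics/w5.png

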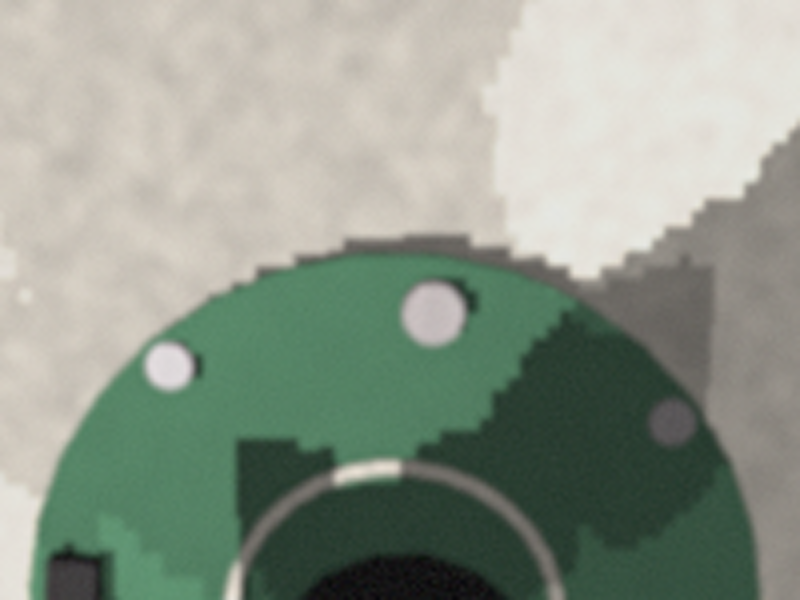

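```bash
python3 - <<'E'
from h import *
f=lambda u,v,z:np.round(onz('w5',u,v,z),4)
print("board far",f(393,254,.012),"L/R",f(33,590,.012),f(760,592,.012))
def circ(pts,z):
    A=np.array([onz('w5',*p,z)[:2] for p in pts]); M=np.c_[2*A,np.ones(len(A))]; s=np.linalg.lstsq(M,(A**2).sum(1),rcond=None)[0]
    print(np.round(s[:2],4),"r",np.sqrt(s[2]+s[:2]@s[:2]))
circ([(33,590),(54,500),(97,420),(232,289),(393,254),(500,265),(600,305),(704,412),(740,490),(757,560)],.012)
circ([(395,462),(332,473),(238,560),(460,478),(553,560),(520,515),(270,512)],.012)
circ([(402,555),(300,599),(345,568),(460,568),(505,598)],.0365)
print(f(402,555,.0365))
E
```

```text
board far [ 0.4081 -0.3384  0.012 ] L/R [ 0.4615 -0.3981  0.012 ] [ 0.463  -0.2788  0.012 ]
[ 0.4671 -0.3381] r 0.05922313592963636
[ 0.4689 -0.3389] r 0.028296860757650335
[ 0.4677 -0.3375] r 0.019836957168420363
[ 0.4477 -0.3375  0.0365]
```

Emit:
{"fn": "arm_command", "kwargs": {
  "commands": [0, -0.001, 0.008, 0, 0, 0, 0.35, 0, -0.001, 0.016, 0, 0, 0, 0.35, 0, -0.001, 0.021, 0, 0, 0, 0.35, 0, -0.001, 0.0235, 0, 0, 0, 0.35, 0, -0.001, 0.0235, 0, 0, 0, 0.35]
}}

```text
t: 17.5
eef_pos: [0.4666, -0.3373, 0.0361]
tool_rot: [-0.0, 0.004, 1.0, 0.001]
contact_force: [-5.0, 3.0, 14.1]
gripper_width: 0.449
grasp_force: 37.4
```

Emit:
{"fn": "arm_command", "kwargs": {
  "commands": [0, 0, 0.0005, 0, 0, 0, 0.35, 0, 0, 0.001, 0, 0, 0, 0.35, 0, 0, 0.001, 0, 0, 0, 0.35]
}}

```text
t: 17.8
eef_pos: [0.4667, -0.3373, 0.036]
tool_rot: [-0.0, 0.004, 1.0, 0.001]
contact_force: [-6.8, 6.2, 23.7]
gripper_width: 0.457
grasp_force: 38.5
```

Emit:
{"fn": "arm_command", "kwargs": {
  "commands": [0, 0, -0.001, 0, 0, 0, 0.4, 0, 0, -0.001, 0, 0, 0, 0.5, 0, 0, -0.001, 0, 0, 0, 0.6, 0, 0, -0.001, 0, 0, 0, 0.75, 0, 0, -0.001, 0, 0, 0, 0.75, 0, 0, -0.04, 0, 0, 0, 0.75, 0, 0, -0.08, 0, 0, 0, 0.75, 0, 0, -0.13, 0, 0, 0, 0.75]
}}

```text
t: 18.6
eef_pos: [0.4659, -0.3369, 0.1641]
tool_rot: [-0.002, 0.004, 1.0, 0.001]
contact_force: [1.0, 0.5, -0.4]
gripper_width: 0.752
grasp_force: 0.0
```

```bash
python3 - <<'E'
from h import *
o=get_obs();print(o["eef_pos"],o["contact_force"],o["gripper_width"])
togo(.431,.335,.22,90.5)
E
```

```text
[ 0.46587323 -0.33690234  0.16405904] [ 0.95603534  0.53053435 -0.44875075] 0.751685594954318
shift [ 0.0407  0.6717 -0.0549] turn [[0.1, -0.2, -1.0], [-0.3, -0.1, 179.0]] q7 2.26
```

Emit:
{"fn": "arm_command", "kwargs": {
  "commands": [-0.02, 0.03, -0.03, 0, 0, 0, 0.9, -0.04, 0.07, -0.045, 0, 0, 0, 0.9, -0.06, 0.11, -0.055, 0, 0, 0, 0.9, -0.08, 0.15, -0.055, 0, 0, 0, 0.9, -0.08, 0.2, -0.055, 0, 0, 0, 0.9, -0.08, 0.25, -0.055, 0, 0, 0, 0.9, -0.08, 0.3, -0.055, 0, 0, 0, 0.9, -0.08, 0.35, -0.055, 0, 0, -1, 0.9]
}}

```text
t: 19.4
eef_pos: [0.5496, 0.0137, 0.2191]
tool_rot: [0.0, -0.005, 1.0, -0.0]
contact_force: [1.6, -0.5, 0.4]
gripper_width: 0.9
grasp_force: 0.0
```

Emit:
{"fn": "arm_command", "kwargs": {
  "commands": [0, 0.05, 0, 0, 0, 0, 0.9, 0, 0.1, 0, 0, 0, 0, 0.9, 0.015, 0.145, 0, 0, 0, 0, 0.9, 0.035, 0.19, 0, 0, 0, 0, 0.9, 0.06, 0.23, 0, 0, 0, 0, 0.9, 0.09, 0.27, 0, 0, 0, 0, 0.9, 0.12, 0.31, 0, 0, 0, 0, 0.9, 0.12, 0.322, 0, 0, 0, 0, 0.9]
}}

```text
t: 20.2
eef_pos: [0.4219, 0.338, 0.2189]
tool_rot: [-0.001, -0.009, 1.0, 0.001]
contact_force: [1.2, 1.5, -0.1]
gripper_width: 0.899
grasp_force: 0.0
```

```bash
python3 - <<'E'
from h import *
snap("wrist","w6",156,100,200,150,4)
o=get_obs();print(o["eef_pos"],o["gripper_width"])
togo(.431,.335,.017,90.5)
E
```

```text
[0.42415381 0.33787762 0.21904986] 0.9036606749185359
shift [-0.0069 -0.0034  0.202 ] turn [[0.1, -0.0, 0.5], [0.1, 0.2, -179.5]] q7 0.84
```

View pics/w6.png

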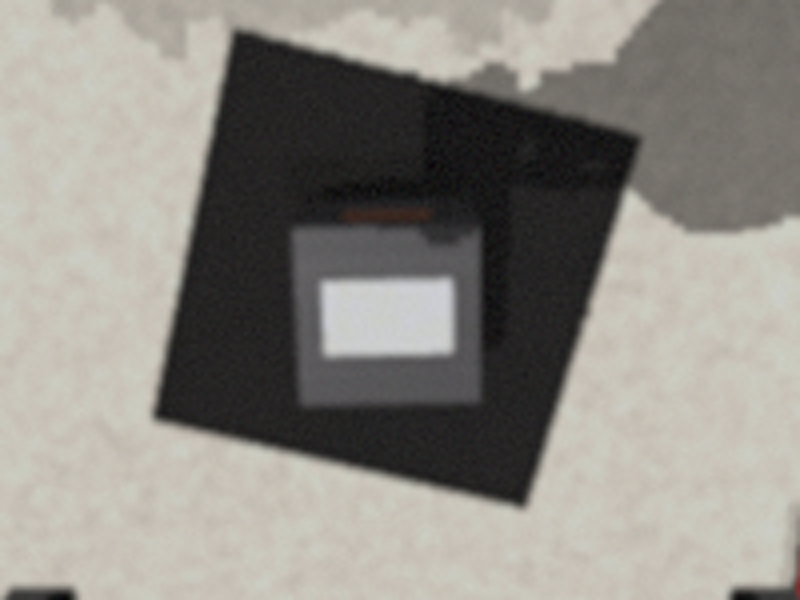

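```bash
python3 - <<'E'
from h import *
quadz("tr","w6",[(291,228),(481,226),(482,403),(300,407)],.045)
print(onz("w6",388,317,.045))
togo(.431,.335,.017,90.5)
E
```

```text
tr [0.4308, 0.3346, 0.045] [(np.float64(91.6), np.float64(0.049)), (np.float64(2.4), np.float64(0.0482)), (np.float64(-87.7), np.float64(0.0491)), (np.float64(-177.7), np.float64(0.0488))]
[0.4305287  0.33442302 0.045     ]
shift [-0.0069 -0.0034  0.202 ] turn [[0.1, -0.0, 0.5], [0.1, 0.2, -179.5]] q7 0.84
```

Emit:
{"fn": "arm_command", "kwargs": {
  "commands": [-0.0066, -0.0036, 0.05, 0, 0, -1, 0.9, -0.0066, -0.0036, 0.1, 0, 0, -1, 0.9, -0.0066, -0.0036, 0.14, 0, 0, -1, 0.9, -0.0066, -0.0036, 0.17, 0, 0, -1, 0.9, -0.0066, -0.0036, 0.19, 0, 0, -1, 0.9, -0.0066, -0.0036, 0.2, 0, 0, -1, 0.9, -0.0066, -0.0036, 0.203, 0, 0, -1, 0.9, -0.0066, -0.0036, 0.203, 0, 0, -1, 0.9]
}}

```text
t: 21.05
eef_pos: [0.4344, 0.3288, 0.0165]
tool_rot: [0.0, -0.013, 1.0, 0.0]
contact_force: [-0.0, 1.2, 0.9]
gripper_width: 0.901
grasp_force: 0.0
```

Emit:
{"fn": "arm_command", "kwargs": {
  "commands": [0, 0, 0, 0, 0, 0, 0.65, 0, 0, 0, 0, 0, 0, 0.58, 0, 0, 0, 0, 0, 0, 0.5, 0, 0, 0, 0, 0, 0, 0.4, 0, 0, 0, 0, 0, 0, 0.4, 0, 0, 0, 0, 0, 0, 0.4, 0, 0, 0, 0, 0, 0, 0.4],
  "force": 50
}}

```text
t: 21.75
eef_pos: [0.4349, 0.3313, 0.018]
tool_rot: [0.002, -0.014, 1.0, 0.002]
contact_force: [-0.2, 3.7, 6.5]
gripper_width: 0.553
grasp_force: 51.7
```

Emit:
{"fn": "arm_command", "kwargs": {
  "commands": [0, 0, -0.015, 0, 0, 0, 0.4, 0, 0, -0.05, 0, 0, 0, 0.4, 0, 0, -0.09, 0, 0, 0, 0.4, -0.01, -0.01, -0.125, 0, 0, 0, 0.4, -0.03, -0.03, -0.135, 0, 0, 0, 0.4, -0.06, -0.055, -0.135, 0, 0, 0, 0.4, -0.09, -0.085, -0.135, 0, 0, 0, 0.4, -0.12, -0.12, -0.135, 0, 0, 0, 0.4]
}}

```text
t: 22.55
eef_pos: [0.5569, 0.2117, 0.152]
tool_rot: [-0.0, -0.014, 1.0, 0.0]
contact_force: [0.6, 0.8, -3.5]
gripper_width: 0.552
grasp_force: 53.5
```

```bash
python3 - <<'E'
from h import *
o=get_obs();print(o["eef_pos"],o["contact_force"],o["gripper_width"])
togo(.567,-.109,.15,111.9)
E
```

```text
[0.55688547 0.21167427 0.15204328] [ 0.6257978   0.77578948 -3.54417257] 0.5516904037057591
shift [-0.001  -0.3208  0.0019] turn [[0.0, -0.0, -20.3], [-0.0, -0.0, 159.7]] q7 1.21
```

Emit:
{"fn": "arm_command", "kwargs": {
  "commands": [-0.001, -0.04, 0, 0, 0, -2, 0.4, -0.001, -0.085, 0, 0, 0, -5, 0.4, -0.002, -0.13, 0, 0, 0, -8, 0.4, -0.003, -0.175, 0, 0, 0, -11, 0.4, -0.004, -0.22, 0, 0, 0, -14, 0.4, -0.0045, -0.265, 0, 0, 0, -17, 0.4, -0.0045, -0.3, 0, 0, 0, -20.3, 0.4, -0.0045, -0.3195, 0, 0, 0, -20.3, 0.4]
}}

```text
t: 23.35
eef_pos: [0.5681, -0.1118, 0.1518]
tool_rot: [-0.001, -0.188, 0.982, -0.001]
contact_force: [-1.2, -0.3, -3.8]
gripper_width: 0.55
grasp_force: 53.3
```

Emit:
{"fn": "arm_command", "kwargs": {
  "commands": [0, 0, 0.03, 0, 0, 0, 0.4, 0, 0, 0.06, 0, 0, 0, 0.4, 0, 0, 0.085, 0, 0, 0, 0.4, 0, 0, 0.095, 0, 0, 0, 0.4, 0, 0, 0.095, 0, 0, 0, 0.4, 0, 0, 0.095, 0, 0, 0, 0.4]
}}

```text
t: 23.95
eef_pos: [0.5703, -0.1071, 0.0573]
tool_rot: [0.001, -0.189, 0.982, -0.0]
contact_force: [0.4, 0.8, -3.7]
gripper_width: 0.552
grasp_force: 53.2
```

```bash
python3 - <<'E'
from h import *
snap("wrist","w7",156,60,200,150,4)
o=get_obs();print(o["eef_pos"],o["contact_force"],o["gripper_width"])
togo(.5703,-.1077,.03,111.9)
E
```

```text
[ 0.57065379 -0.10710767  0.05763046] [-0.1710289   0.17295416 -3.1863996 ] 0.5524866698967982
shift [ 0.0006 -0.0004  0.0276] turn [[-0.1, 0.1, -0.1], [0.2, 0.1, 179.9]] q7 2.13
```

View pics/w7.png

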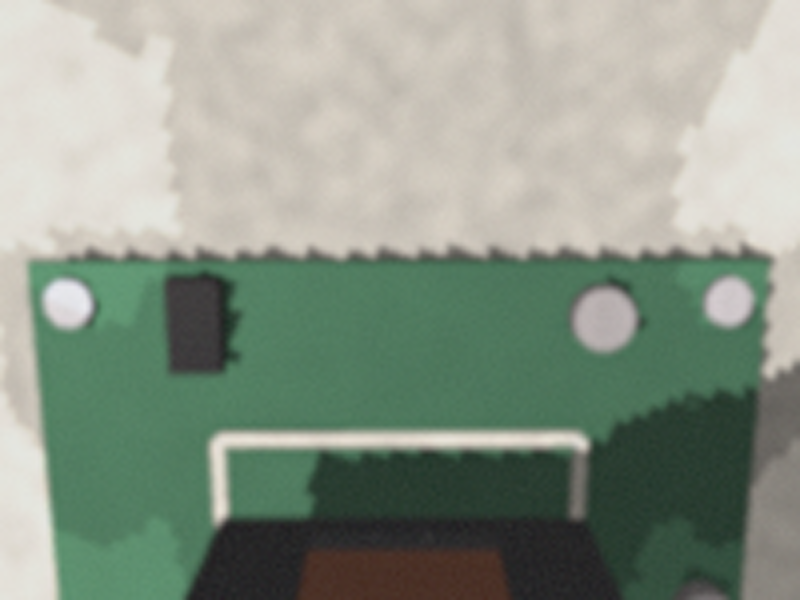

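```bash
python3 - <<'E'
from h import *
o=get_obs(); w=o["tool_rot"]; T=R.from_quat([w[1],w[2],w[3],w[0]])
f=lambda u,v,z:np.round(T.inv().apply(onz('w7',u,v,z)-o["eef_pos"]),4)
print("board far",f(30,262,.012),f(772,260,.012))
print("print",f(210,434,.012),f(590,434,.012))
print("tr far bottom",f(222,519,.0425),f(588,519,.0425))
E
```

```text
board far [ 0.0594 -0.0561  0.0456] [0.0596 0.0544 0.0455]
print [ 0.0331 -0.0306  0.0456] [0.0331 0.0285 0.0455]
tr far bottom [ 0.0286 -0.0248  0.0151] [0.0286 0.024  0.0151]
```

Emit:
{"fn": "arm_command", "kwargs": {
  "commands": [0, -0.0005, 0.01, 0, 0, 0, 0.4, 0, -0.0005, 0.02, 0, 0, 0, 0.4, 0, -0.0005, 0.026, 0, 0, 0, 0.4, 0, -0.0005, 0.029, 0, 0, 0, 0.4, 0, -0.0005, 0.029, 0, 0, 0, 0.4]
}}

```text
t: 24.5
eef_pos: [0.5695, -0.1074, 0.0271]
tool_rot: [-0.001, -0.189, 0.982, 0.0]
contact_force: [-2.7, 0.9, 0.4]
gripper_width: 0.552
grasp_force: 53.8
```

Emit:
{"fn": "arm_command", "kwargs": {
  "commands": [0, 0, 0.0006, 0, 0, 0, 0.4, 0, 0, 0.0006, 0, 0, 0, 0.4]
}}

```text
t: 24.7
eef_pos: [0.5695, -0.1073, 0.0271]
tool_rot: [-0.0, -0.189, 0.982, 0.0]
contact_force: [-4.6, 1.6, 6.6]
gripper_width: 0.553
grasp_force: 54.6
```

Seated on the board; release, rise and check.

Emit:
{"fn": "arm_command", "kwargs": {
  "commands": [0, 0, 0, 0, 0, 0, 0.6, 0, 0, 0, 0, 0, 0, 0.7, 0, 0, -0.001, 0, 0, 0, 0.8, 0, 0, -0.002, 0, 0, 0, 0.8, 0, 0, -0.03, 0, 0, 0, 0.8, 0, 0, -0.08, 0, 0, 0, 0.8, 0, 0, -0.13, 0, 0, 0, 0.8, 0, 0, -0.18, 0, 0, 0, 0.8]
}}

```text
t: 25.5
eef_pos: [0.5696, -0.1074, 0.2085]
tool_rot: [-0.0, -0.189, 0.982, 0.0]
contact_force: [1.4, -0.3, 0.8]
gripper_width: 0.797
grasp_force: 0.0
```

Emit:
{"fn": "arm_command", "kwargs": {
  "commands": [0.05, 0, -0.03, 0, 0, 0, 0.8, 0.09, 0, -0.05, 0, 0, 0, 0.8, 0.09, 0, -0.05, 0, 0, 0, 0.8, 0.09, 0, -0.05, 0, 0, 0, 0.8]
}}

```text
t: 25.9
eef_pos: [0.486, -0.1415, 0.2577]
tool_rot: [0.001, -0.188, 0.982, -0.0]
contact_force: [-0.2, 1.2, -0.0]
gripper_width: 0.8
grasp_force: 0.0
```

```bash
python3 - <<'E'
from h import *
snap("scene","s9",55,130,300,130,2.66)
snap("top","t9",210,125,200,140,4)
o=get_obs();print(o["eef_pos"],o["contact_force"],o["t"])
E
```

```text
[ 0.48689952 -0.1401611   0.25623376] [ 0.52851356  0.90708669 -0.70018544] 26.0
```

View pics/s9.png

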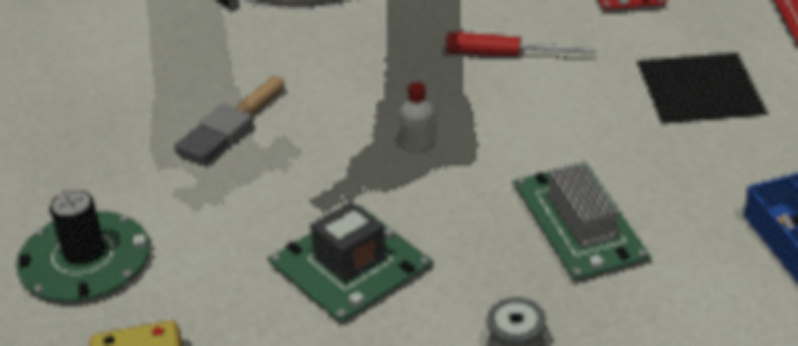

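View pics/t9.png

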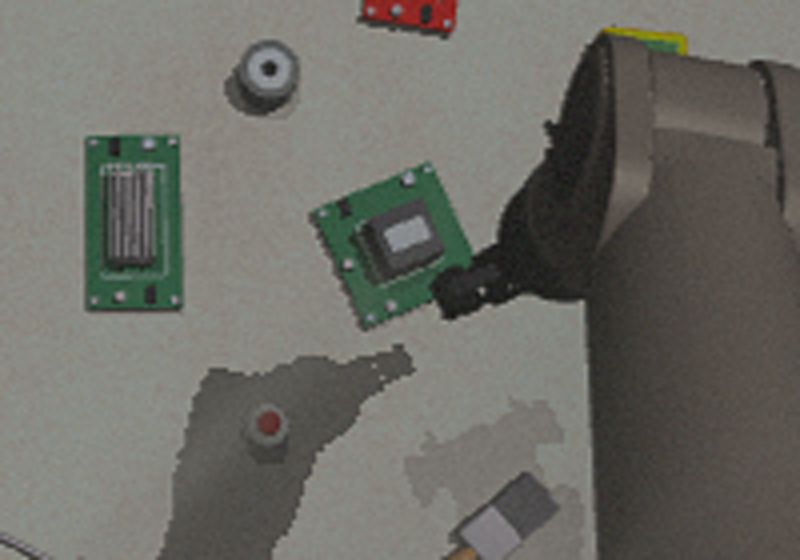

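```bash
python3 - <<'E'
from h import *
for n,z,p in [("hs top L/R",.047,[(105,215),(156,215)]),("print L/R",.012,[(101,215),(167,215)]),("board",.012,[(86,220),(182,220)])]:
    A=[onz('t9',*q,z)[1] for q in p]; print(n,np.round(A,4),round(np.mean(A),4))
im=np.load("pics/t9.npz")["img"].astype(int)
for r in (172,178,184): print(r,[tuple(im[r,c]) for c in range(230,258)])
togo(.56,.115,.25,89.5)
E
```

```text
hs top L/R [0.1384 0.0965] 0.1174
print L/R [0.1429 0.087 ] 0.115
board [0.1556 0.0744] 0.115
172 [(np.int64(142), np.int64(145), np.int64(136)), (np.int64(82), np.int64(93), np.int64(84)), (np.int64(54), np.int64(88), np.int64(67)), (np.int64(50), np.int64(87), np.int64(60)), (np.int64(49), np.int64(90), np.int64(62)), (np.int64(75), np.int64(79), np.int64(75)), (np.int64(43), np.int64(56), np.int64(44)), (np.int64(79), np.int64(89), np.int64(84)), (np.int64(66), np.int64(67), np.int64(68)), (np.int64(112), np.int64(107), np.int64(110)), (np.int64(83), np.int64(82), np.int64(81)), (np.int64(92), np.int64(91), np.int64(88)), (np.int64(106), np.int64(104), np.int64(104)), (np.int64(76), np.int64(76), np.int64(71)), (np.int64(119), np.int64(115), np.int64(121)), (np.int64(69), np.int64(67), np.int64(65)), (np.int64(89), np.int64(87), np.int64(89)), (np.int64(124), np.int64(118), np.int64(123)), (np.int64(76), np.int64(93), np.int64(85)), (np.int64(50), np.int64(83), np.int64(64)), (np.int64(71), np.int64(99), np.int64(83)), (np.int64(79), np.int64(105), np.int64(92)), (np.int64(58), np
[... 2161 characters left out ...]
np.int64(102), np.int64(104)), (np.int64(61), np.int64(61), np.int64(59)), (np.int64(123), np.int64(117), np.int64(118)), (np.int64(84), np.int64(82), np.int64(86)), (np.int64(93), np.int64(103), np.int64(96)), (np.int64(59), np.int64(81), np.int64(67)), (np.int64(63), np.int64(95), np.int64(75)), (np.int64(90), np.int64(115), np.int64(105)), (np.int64(58), np.int64(92), np.int64(72)), (np.int64(52), np.int64(90), np.int64(64)), (np.int64(44), np.int64(88), np.int64(62)), (np.int64(95), np.int64(105), np.int64(94)), (np.int64(136), np.int64(132), np.int64(124)), (np.int64(142), np.int64(137), np.int64(131))]
shift [-0.1629  0.2096  0.0063] turn [[0.0, 0.0, 22.4], [-0.0, 0.0, -157.6]] q7 2.15
```

Emit:
{"fn": "arm_command", "kwargs": {
  "commands": [-0.027, 0.035, 0, 0, 0, 4, 0.8, -0.054, 0.07, 0, 0, 0, 8, 0.8, -0.081, 0.105, 0, 0, 0, 12, 0.8, -0.108, 0.14, 0, 0, 0, 16, 0.8, -0.135, 0.175, 0, 0, 0, 20, 0.8, -0.163, 0.21, 0, 0, 0, 22.4, 0.8, -0.163, 0.21, 0, 0, 0, 22.4, 0.8, -0.163, 0.21, 0, 0, 0, 22.4, 0.8]
}}

```text
t: 26.8
eef_pos: [0.5596, 0.117, 0.2548]
tool_rot: [-0.001, 0.003, 1.0, -0.0]
contact_force: [1.5, -1.5, -0.7]
gripper_width: 0.794
grasp_force: 0.0
```

```bash
python3 - <<'E'
from h import *
snap("wrist","w8",0,0,512,384,1)
d=np.load("pics/w8.npz"); im=d["img"].astype(int)
w2c=np.linalg.inv(d["P"])
def proj(p): q=d["K"]@(w2c@np.r_[p,1])[:3]; return q[:2]/q[2]
for n,p in [("board c",(.5905,.1145,.012)),("board L",(.5905,.0745,.012)),("board R",(.5905,.1545,.012)),("hs top far L",(.5505,.0965,.047)),("hs top near R",(.6305,.1325,.047)),("printTL",(.5425,.0885,.012))]: print(n,np.round(proj(p),1))
u,v=np.round(proj((.5905,.1145,.012))).astype(int)
g=im[:,:,1]-im[:,:,0]
for r in (v-20,v-5,v+10): print(r,"sum/green-red:",[(c,int(im[r,c].sum()//3),int(g[r,c])) for c in range(u-36,u+37)])
E
```

```text
board c [254.7 181.9]
board L [223.6 182.1]
board R [285.8 181.7]
hs top far L [238.5 156.3]
hs top near R [269.6 221.1]
printTL [233.4 144.7]
162 sum/green-red: [(219, 183, -4), (220, 184, -3), (221, 179, -5), (222, 163, 0), (223, 129, 14), (224, 102, 35), (225, 95, 43), (226, 96, 43), (227, 96, 41), (228, 97, 42), (229, 97, 43), (230, 95, 43), (231, 96, 42), (232, 115, 30), (233, 145, 17), (234, 161, 12), (235, 132, 23), (236, 100, 39), (237, 90, 40), (238, 95, 27), (239, 135, 6), (240, 168, -5), (241, 157, -7), (242, 120, -5), (243, 112, -5), (244, 137, -6), (245, 169, -8), (246, 157, -7), (247, 105, -5), (248, 85, -4), (249, 130, -6), (250, 167, -8), (251, 157, -8), (252, 111, -5), (253, 93, -5), (254, 134, -5), (255, 162, -8), (256, 148, -8), (257, 110, -5), (258, 101, -4), (259, 137, -7), (260, 164, -7), (261, 145, -7), (262, 98, -4), (263, 92, -5), (264, 133, -6), (265, 159, -7), (266, 139, -8), (267, 97, -3), (268, 91, -4), (269, 129, -5), (270, 149, -6), (271, 119, 2), (272, 74, 14), (273, 59, 16), (274, 84, 5), (275, 103, 0), (276, 102, 12), (277, 96, 31), (278, 90, 40), (2
[... 1802 characters left out ...]
), (247, 115, -5), (248, 96, -4), (249, 122, -2), (250, 155, -8), (251, 150, -5), (252, 108, -4), (253, 86, -4), (254, 126, -5), (255, 164, -7), (256, 158, -7), (257, 117, -7), (258, 98, -4), (259, 133, -7), (260, 156, -6), (261, 137, -7), (262, 97, -3), (263, 101, -5), (264, 138, -6), (265, 153, -5), (266, 130, -6), (267, 104, -6), (268, 119, -5), (269, 149, -7), (270, 149, -4), (271, 107, 4), (272, 65, 17), (273, 64, 12), (274, 91, 3), (275, 99, 3), (276, 88, 19), (277, 87, 37), (278, 88, 40), (279, 92, 39), (280, 90, 40), (281, 89, 39), (282, 87, 41), (283, 89, 40), (284, 89, 39), (285, 93, 25), (286, 111, 6), (287, 145, -1), (288, 178, -1), (289, 189, -1), (290, 186, -2), (291, 183, -5)]
```

```bash
python3 - <<'E'
from h import *
print("cap top",onz('s9',74,204,.072),"orig-view bias check cap0",onz('s1',346,204,.072))
print("tr label",onz('s9',348,223,.054),"tr top view",onz('t9',407,232,.054))
for n,u,v in [("bottle",416,90)]: print(onz('s9',u,v,.075))
print(hand_in())
E
```

```text
cap top [ 0.46546725 -0.3338518   0.072     ] orig-view bias check cap0 [ 0.55508739 -0.10546187  0.072     ]
tr label [ 0.56085451 -0.10657044  0.054     ] tr top view [ 0.56544372 -0.10884593  0.054     ]
[0.41611429 0.00874589 0.075     ]
the job is handed in; nothing more can be done
None
```

I swapped all three parts and handed the job in: the capacitor is on the round board, the transformer on the square board and the heatsink lengthwise on the long board. Each measured within about 5 mm of its board's middle and inside the white outline. The bottle and spool had not moved, and the meter, mostly hidden by the arm in the last pictures, was never approached.

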